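Feed a circuit board one pitch under the lens with the stage's hand wheel

TASK

Feed the circuit board one pitch along under the lens: with the fingertips, gently push the board stage's hand wheel round clockwise (seen from above) by its upright spoke handle through exactly one turn, so that the handle comes to rest where it started, then take the hand away. Push only: do not grip the handle, keep off the board and its carriage, and leave everything else on the bench where it is.

Things in the scene. Friction and masses are not known exactly. Their poses are not given: they have to be found in the camera images.
- stage: the board stage, fixed to the bench: a grey plate 170 mm along its x, 360 mm along its y and 30 mm high. Origin on the bench (z = 0) straight under the wheel's axis; the plate runs from 85 mm at its -y to 275 mm at its +y. The wheel lies level at this -y end; the board's carriage is at the +y end, and over its far part, centred 225 mm along y, hangs a lens on a post at +x, 118 mm high (all heights above the bench)
- wheel_axis (a point): the hand wheel's centre, on its vertical axis, at the height of the rim's middle (58 mm above the bench). Aluminium wheel, three spokes, rim a round bar 12 mm thick on a 58 mm radius (128 mm over all), hub top at 64 mm
- handle: the spoke handle: a plain black upright handle, 15 mm thick at its foot and 18 mm near the top, on the rim at the end of one spoke, free to spin on its own pin, 58 mm from the wheel's axis. It stands from the rim's top (64 mm) to 112 mm above the bench; origin in the middle of its height, on its own axis
- wheel (a joint): the hand wheel's angle, rad, growing as it turns clockwise seen from above; at 0 the handle points along the stage's -x from the wheel's axis. It starts between -0.8 and 0.8; one turn adds 6.283. It turns freely on past one turn, has about 0.13 N m of friction (2 to 3 N at the handle) and stays where it is left. One turn feeds the carriage 24 mm along the stage's +y
- carriage: the board's carriage, 100 x 90 mm, with a green circuit board on it, top at 52 mm above the bench; driven along the stage's +y by the wheel; not to be touched. Its centre starts about 165 mm along y from the wheel's axis (this body's origin, at bench height)
- tub: bystander: small clear jar with white lid, 48 mm across, 30 mm high, in front of the stage; origin at its underside
- spool: bystander: metal wire spool, 52 mm across, 48 mm high, standing behind the wheel; origin at its underside
- tin: bystander: open dark tin, 68 mm across, 36 mm high, standing at the -y side of the wheel; origin at its underside
- bottle: bystander: black plastic bottle, 72 mm across, 180 mm high; origin at its underside
- driver: bystander: screwdriver lying, 170 mm long; origin at its underside
- tweezers: bystander: dark tweezers lying, 128 mm long; origin at its underside
- chipbox: bystander: grey divided tray, 80 x 60 x 22 mm; origin at its underside

How it is judged:
By the outcome, as a careful person would: the job done as asked, in the order asked, and still so for the second after the job is handed in, with the robot touching nothing.
It also fails if it takes over 48 s, if anything falls off the work surface, if the arm or the gripper's body presses on something with over 40 N, if the wrist force passes 120 N, or if a joint passes its speed limit or range.

ROBOT

A 7-joint arm with a two-finger parallel gripper is mounted at the origin on the work surface. World frame = base frame: x ahead of the robot, y to its left, z up, the work surface at z = 0. Lengths are in m, angles in rad, forces in N, time in s.
With the tool pointing down it reaches from about 0.35 to 0.9 m from the base axis. Payload 8.1 kg.
Tool frame: the origin (TCP) lies at the centre of the arm's flange, where the gripper is bolted on; the fingertips stand 178 mm ahead of it and the grasp point (between the pads) lies 159 mm ahead of it; z points along the fingers, y is the direction in which the jaws open and shut (so a half turn about z gives the same grasp; the last joint's range is limited). The gripper opens to 92 mm and grips with 3 to 60 N. Pads are 19 mm wide; open, the fingers measure 130 mm over their backs; the gripper's body (75 mm by 190 mm) begins 47 mm behind the grasp point.
Start: joints at [-0.103, 0.434, 0.025, 1.573, -0.012, 1.134, -0.075], TCP at [0.625, -0, 0.405] pointing down, gripper open.
Joint ranges: [-2.62, 2.62], [-0.44, 2.09], [-1.27, 1.32], [0.08, 2.57], [-1.32, 4.46], [0.12, 2], [-2.74, 2.74]. Speed limits (rad/s): [2.22, 2.22, 3.01, 3.01, 3.14, 3.14, 3.14].

INTERFACE

Orientations are given as a rotation vector (axis times angle).
In Python, from cell import arm gives the robot as it stands. The module is installed in compiled form; this text tells all that it offers.
- The arm moves only by the tool move_arm, never from a script. Its argument "steps" is a list of rows, each a list of 4 numbers: the shift along the tool's x, y, z in mm, then the turn about the tool's z in rad. In form: [[x, y, z, twist], ...]. A call has 1 to 20 rows; each row is the pose to reach, as a shift and turn from the pose commanded when the call began, along the tool's axes at that moment; what a row does not reach only later rows make up. A row lasts 1/8 s, in which the tool goes at most 62.5 mm and 10.7 degrees, less where a joint would pass 70% of its speed; a pose out of reach is approached as far as the arm can. A call with a gripper value outside its range is refused whole. "grip" is the finger opening in mm, from 0 to 91.8, set as the call begins (left out, the last holds). The fingers move at their own pace and stop on an object; "grip_force" is the grip in N (left out, the last holds). Time passes only in rows, so rows that repeat a pose let the fingers close. It gives the time, the measured TCP pose, the force and the opening at its end, in the units of the state.
- arm.observe(): the state, without advancing time (a new reading comes with each control period).
- arm.get_image(name): name is "scene" or "side" or "wrist"; returns the picture (480x640x3 uint8, red, green, blue); there is no depth.
- arm.camera_info(name): a dict with "mtx" (3x3 intrinsics, pixels), "dist_coeffs" ([k1, k2, p1, p2, k3] as OpenCV has them; the pictures are not rectified), "pose" (4x4, takes a point from camera to world coordinates); the wrist camera has in their place "T_tool_cam" (4x4, takes a point from camera to tool coordinates, whose origin is the TCP and whose axes are the flange's). Camera axes: x right, y down, z forward; pixel columns grow to the right and rows downward; lengths in m; the calibration is good to about 2 mm. A picture is of the moment at which its call begins: read the wrist's pose just before it. camera_info takes no time and is no camera call.
- arm.sign_off(): hands the job in, once; it reports no verdict.
The state is a dict: "clock": time; "joints": joint angles; "dq": joint speeds; "joint_efforts": joint torques, N m; "position": TCP position; "ee_rot": TCP orientation; "force": force on the tool from outside, world axes, zero at the start; "ft_torque": the same for the moment, N m; "width": opening from 0.0 (shut) to 1.0 (fully open).
Only numpy, scipy, OpenCV 4.12 (cv2) and the standard library are available. Lean on these libraries where they do the work, as an engineer would, in place of code of your own. Each camera call takes 0.05 s, during which the arm holds its last target.

## Working session

There is one attempt and no reset: what is moved stays moved. The work goes in short steps, Python scripts to look and compute and a tool call to move; the robot and the scene stay as the last step left them, time stands still between calls to the robot, and variables do not carry over. Pictures are saved under pics/ and viewed, and the job is handed in when it is done.

Besides the shell and the picture viewer there is one more tool, called after "Request:" as a command line: name --pt "numbers of a row" for each row, then --argument value for the rest. move_arm: Moves the arm, as the interface text tells. Its arguments: {"type":"object","properties":{"steps":{"type":"array"},"grip":{"type":"number"},"grip_force":{"type":"number"}},"required":["steps"]}

```bash
mkdir -p pics
python3 - <<'E'
from cell import arm
import cv2,numpy as np
s=arm.observe();print(s)
for n in("scene","side","wrist"):
    im=arm.get_image(n);cv2.imwrite(f"pics/{n}0.png",im[:,:,::-1]);print(n,arm.camera_info(n))
E
```

```text
{'clock': 0.0, 'joints': array([-0.10259966,  0.43521825,  0.0249486 ,  1.57409604, -0.01159239,
        1.13401244, -0.0751225 ]), 'dq': array([ 0.00071135, -0.00055274, -0.00076838, -0.00136384,  0.00029671,
       -0.00062482, -0.0015862 ]), 'joint_efforts': array([ 3.89017032e-04, -6.67853522e+01,  9.84863900e-01, -3.14464223e+01,
       -6.05165795e-02,  4.27553023e-02,  1.12382318e-04]), 'position': array([ 6.24763748e-01, -2.13949859e-05,  4.03947827e-01]), 'ee_rot': array([-2.22079454e+00, -2.22064508e+00,  1.91388938e-03]), 'force': array([ 0.24311605,  0.34103744, -0.14953043]), 'ft_torque': array([ 0.02403971, -0.04456469, -0.00942118]), 'width': 0.9995213711175771}
scene {'mtx': array([[490.77705561,   0.        , 318.67466399],
       [  0.        , 490.77705561, 233.31680786],
       [  0.        ,   0.        ,   1.        ]]), 'dist_coeffs': array([-0.08298454,  0.        ,  0.        ,  0.        ,  0.        ]), 'pose': array([[ 0.68692022,  0.49179014, -0.53505427,  1.10927962],
       [ 0.72659616, -0.45048292,  0.51877081, -0.58050468],
       [ 0.01409356, -0.74
[... 522 characters left out ...]
55193504,  0.93561163],
       [ 0.        ,  0.        ,  0.        ,  1.        ]])}
wrist {'mtx': array([[346.67896823,   0.        , 320.32436302],
       [  0.        , 346.67896823, 242.35708372],
       [  0.        ,   0.        ,   1.        ]]), 'dist_coeffs': array([-0.00716591,  0.        ,  0.        ,  0.        ,  0.        ]), 'T_tool_cam': array([[-2.88388991e-04, -9.59454026e-01, -2.81865019e-01,
         7.51544059e-02],
       [ 9.99999693e-01, -4.81931919e-04,  6.17326043e-04,
        -1.23037255e-04],
       [-7.28135707e-04, -2.81864755e-01,  9.59453871e-01,
         1.93914886e-02],
       [ 0.00000000e+00,  0.00000000e+00,  0.00000000e+00,
         1.00000000e+00]])}
```

View pics/scene0.png

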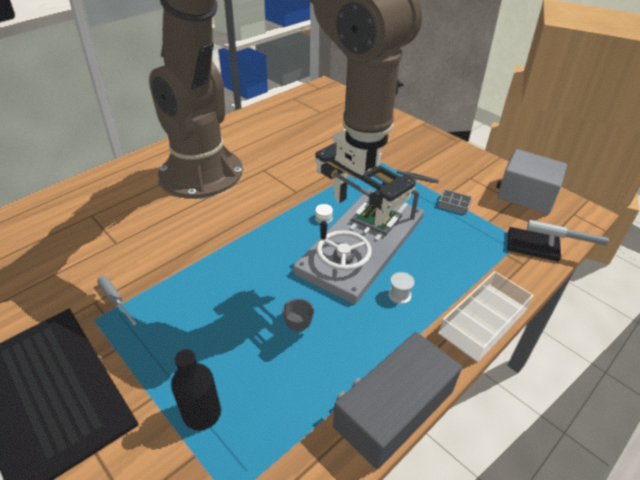

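View pics/side0.png

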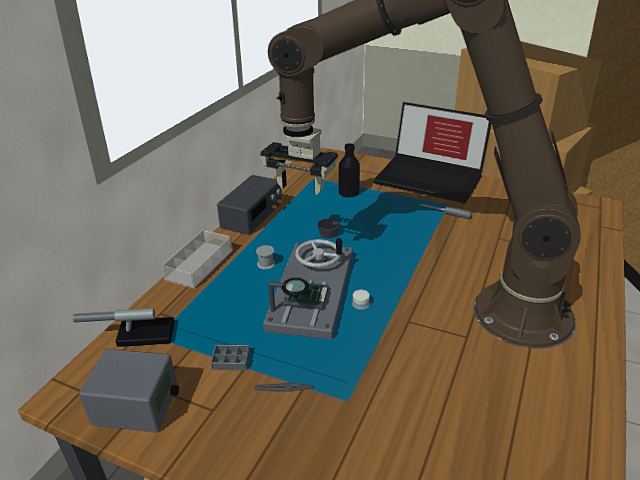

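View pics/wrist0.png

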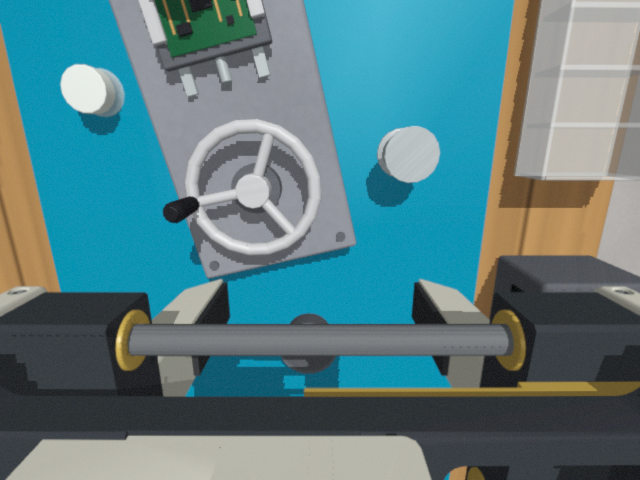

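The wrist view shows the wheel hub near (253,190), with the handle pointing left from its foot near (195,205) to its top near (170,212). The carriage is above the wheel in the picture, the tin is near (308,340) and the spool is near (408,155). Image right is world +x and image up is world +y.

```bash
cat > h.py <<'E'
import cv2,numpy as np
from cell import arm
from scipy.spatial.transform import Rotation as R
def campose(n,s=None):
    i=arm.camera_info(n)
    if n!="wrist": return i,i["pose"]
    T=np.eye(4);T[:3,:3]=R.from_rotvec(s["ee_rot"]).as_matrix();T[:3,3]=s["position"]
    return i,T@i["T_tool_cam"]
def cast(n,px,z,s=None):
    i,P=campose(n,s)
    u=cv2.undistortPoints(np.array(px,float).reshape(-1,1,2),i["mtx"],i["dist_coeffs"]).reshape(-1,2)
    d=np.c_[u,np.ones(len(u))]@P[:3,:3].T
    return P[:3,3]+d*((z-P[2,3])/d[:,2])[:,None]
def proj(n,pts,s=None):
    i,P=campose(n,s);Q=np.linalg.inv(P)
    return cv2.projectPoints(np.array(pts,float).reshape(-1,1,3),Q[:3,:3],Q[:3,3],i["mtx"],i["dist_coeffs"])[0].reshape(-1,2)
E
python3 - <<'E'
from h import *
s=arm.observe()
im=cv2.imread("pics/wrist0.png");hsv=cv2.cvtColor(im,cv2.COLOR_BGR2HSV)
# bright unsaturated pixels near the wheel
m=((hsv[:,:,1]<40)&(hsv[:,:,2]>165)).astype(np.uint8)*255
roi=np.zeros_like(m);cv2.circle(roi,(253,187),75,255,-1);m&=roi
cv2.imwrite("pics/m0.png",m)
c=max(cv2.findContours(m,cv2.RETR_EXTERNAL,cv2.CHAIN_APPROX_NONE)[0],key=cv2.contourArea)
e=cv2.fitEllipse(cv2.convexHull(c));print("ellipse",e)
P=cast("wrist",cv2.convexHull(c).reshape(-1,2),.058,s)[:,:2]
A=np.c_[2*P,np.ones(len(P))];x=np.linalg.lstsq(A,(P**2).sum(1),rcond=None)[0]
print("rim fit centre",x[:2],"r",np.sqrt(x[2]+x[:2]@x[:2]))
print("hub",cast("wrist",[[253,190]],.064,s))
# black handle
b=(hsv[:,:,2]<60).astype(np.uint8)*255
n,l,st,ce=cv2.connectedComponentsWithStats(b)
for k in range(1,n):
    if st[k,4]>150 and st[k,1]<300: print(st[k],ce[k])
# plate edges: grey mask
g=((hsv[:,:,1]<60)&(hsv[:,:,2]>70)&(hsv[:,:,2]<165)).astype(np.uint8)*255
g[270:]=0
cv2.imwrite("pics/g0.png",g)
big=cv2.resize(im[100:280,130:360],None,fx=3,fy=3,interpolation=cv2.INTER_CUBIC);cv2.imwrite("pics/w0big.png",big)
print("plate corners guess",cast("wrist",[[209,279],[355,243],[112,0],[303,0]],.03,s))
E
```

```text
ellipse ((252.47760009765625, 185.7974395751953), (131.7440948486328, 138.57298278808594), 133.31256103515625)
rim fit centre [0.5608809  0.03099995] r 0.06336929928075469
hub [[0.5623671  0.03128539 0.064     ]]
[188   0  25  16 253] [199.05533597   5.13438735]
[176  22  17  16 189] [183.82010582  29.55026455]
[164 197  35  25 584] [180.27226027 208.87328767]
[ 480  258  160  129 6095] [542.44085316 316.54602133]
[195 283  34  41 774] [216.07881137 308.45736434]
[412 283  35  41 780] [424.63717949 308.43974359]
[    0   293   640   145 28907] [259.03632338 395.57633099]
plate corners guess [[ 0.50184668 -0.07118782  0.03      ]
 [ 0.66153107 -0.02986236  0.03      ]
 [ 0.43930147  0.19561225  0.03      ]
 [ 0.60923804  0.19503372  0.03      ]]
```

View pics/w0big.png

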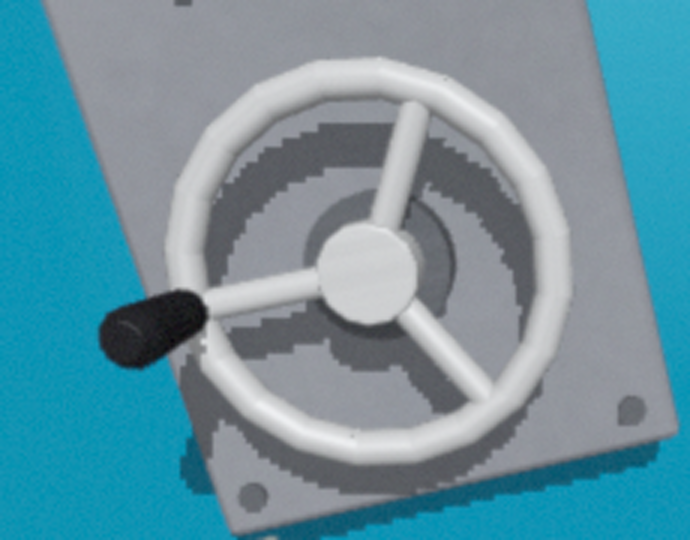

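Run:
```python
from h import *
s=arm.observe();c=np.array([.561,.0312])
f=lambda x,y:[130+x/3,100+y/3]
for n,p,z in(("top",f(127,340),.112),("foot",f(193,308),.066),("spokeend1",f(213,303),.058),("sp2",f(417,107),.058),("sp3",f(487,392),.058),("holes",f(253,497),.03),("h2",f(631,410),.03)):
    q=cast("wrist",[p],z,s)[0,:2];d=q-c;print(n,q.round(4),"r",np.hypot(*d).round(4),"ang",np.degrees(np.arctan2(d[1],d[0])).round(1))
# side/scene cross-check projections
a=np.radians(194.5)
H=[c[0]+.058*np.cos(a),c[1]+.058*np.sin(a)]
for n in("scene","side"): print(n,proj(n,[[*c,.064],[*H,.064],[*H,.112]]).round(1))
# bottle
print("bottle",cast("scene",[[200,425]],0),"lens",)
for n in("scene","side"):
    im=cv2.imread(f"pics/{n}0.png");x,y=map(int,proj(n,[[*c,.07]])[0]);cv2.imwrite(f"pics/{n}0z.png",cv2.resize(im[y-60:y+60,x-80:x+80],None,fx=5,fy=5,interpolation=cv2.INTER_CUBIC));print(x-80,y-60)
```

```text
top [0.506  0.0192] r 0.0563 ang -167.7
foot [0.5076 0.0199] r 0.0546 ang -168.0
spokeend1 [0.5112 0.0201] r 0.051 ang -167.4
sp2 [0.5783 0.0794] r 0.0512 ang 70.2
sp3 [ 0.5973 -0.009 ] r 0.0542 ang -47.9
holes [ 0.5091 -0.0556] r 0.1011 ang -120.9
h2 [ 0.6458 -0.0228] r 0.1005 ang -32.5
scene [[343.4 247.5]
 [322.  238.2]
 [322.4 222.6]]
side [[316.9 250. ]
 [337.8 251.7]
 [337.9 236.9]]
bottle [[ 0.66765998 -0.44103602  0.        ]] lens
263 185
236 188
```

View pics/scene0z.png

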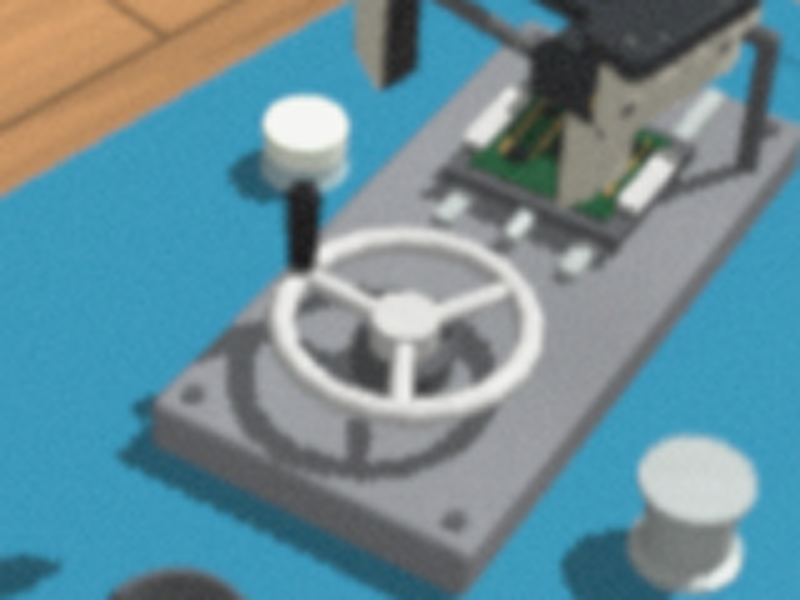

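View pics/side0z.png

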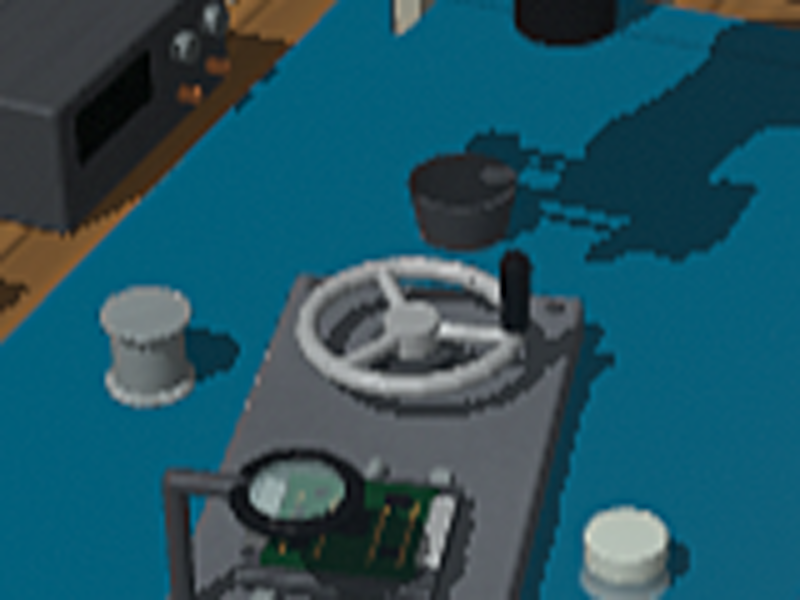

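The hub, rim, plate edges and spokes agree on a wheel centre near (0.561, 0.031). The handle is at about -168.4°, and the plate's yaw is about 14°. I'll push with the flat side (±tool x) of the closed fingers, in two arcs.

```bash
cat > plan.py <<'E'
import numpy as np
C=np.array([561.,31.]);PHI0=191.6
def tool(w,th,face,gap=0,R=58.,off=18.5):
    """commanded TCP xy (mm) so the finger face (+1:+x,-1:-x) touches handle at progress w deg"""
    a=np.radians(PHI0-w);h=C+R*np.array([np.cos(a),np.sin(a)])
    n=face*np.array([np.cos(np.pi/2-th),np.sin(np.pi/2-th)])
    return h-(off+gap)*n
def rows(start,targets):
    """start=(x,y,z,th) commanded ; targets list of same (mm, rad) -> rows in tool axes of start"""
    x,y,z,th=start
    ex=np.array([np.sin(th),np.cos(th)]);ey=np.array([np.cos(th),-np.sin(th)])
    out=[]
    for t in targets:
        d=np.array([t[0]-x,t[1]-y])
        out.append([round(float(d@ex),1),round(float(d@ey),1),round(float(z-t[2]),1),round(float(t[3]-th),3)])
    return out
def after(start,row):
    x,y,z,th=start
    ex=np.array([np.sin(th),np.cos(th)]);ey=np.array([np.cos(th),-np.sin(th)])
    p=np.array([x,y])+row[0]*ex+row[1]*ey
    return (p[0],p[1],z-row[2],th+row[3])
E
python3 - <<'E'
from plan import *
s=(625,0,405,0);th=np.radians(-11.6)
p=tool(0,th,1,gap=14);print(p);print(rows(s,[(*p,405,th)]))
E
```

```text
[510.71966796 -12.49871504]
[[-12.5, -114.3, 0.0, -0.202]]
```

Request:
move_arm --pt "-3 -28 0 -0.05" --pt "-6 -57 0 -0.1" --pt "-9 -86 20 -0.15" --pt "-12.5 -114.3 40 -0.202" --pt "-12.5 -114.3 60 -0.202" --pt "-12.5 -114.3 60 -0.202" --grip 0 --grip_force 20

```text
clock: 0.9
position: [0.51, -0.0126, 0.3437]
ee_rot: [-1.985, -2.432, 0.003]
force: [0.2, -0.4, -0.1]
width: 0.395
```

Run:
```python
from h import *
s=arm.observe();print(s["clock"],s["position"],s["joints"].round(2),s["width"],s["force"])
M=R.from_rotvec(s["ee_rot"]).as_matrix();print(M.round(3))
im=arm.get_image("wrist");cv2.imwrite("pics/wrist1.png",im[:,:,::-1])
im=arm.get_image("side");cv2.imwrite("pics/side1.png",cv2.resize(im[140:290,230:430,::-1],None,fx=4,fy=4,interpolation=cv2.INTER_CUBIC))
```

```text
0.9 [ 0.51000016 -0.01262979  0.34369771] [-0.05  0.32 -0.03  1.92  0.01  0.9   0.11] 0.39542227633586735 [ 0.18157951 -0.39844521 -0.115306  ]
[[-0.2    0.98  -0.003]
 [ 0.98   0.2   -0.   ]
 [ 0.    -0.003 -1.   ]]
```

View pics/wrist1.png

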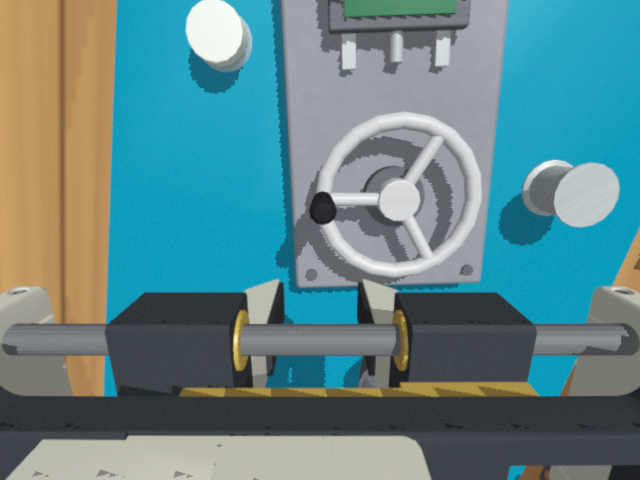

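View pics/side1.png

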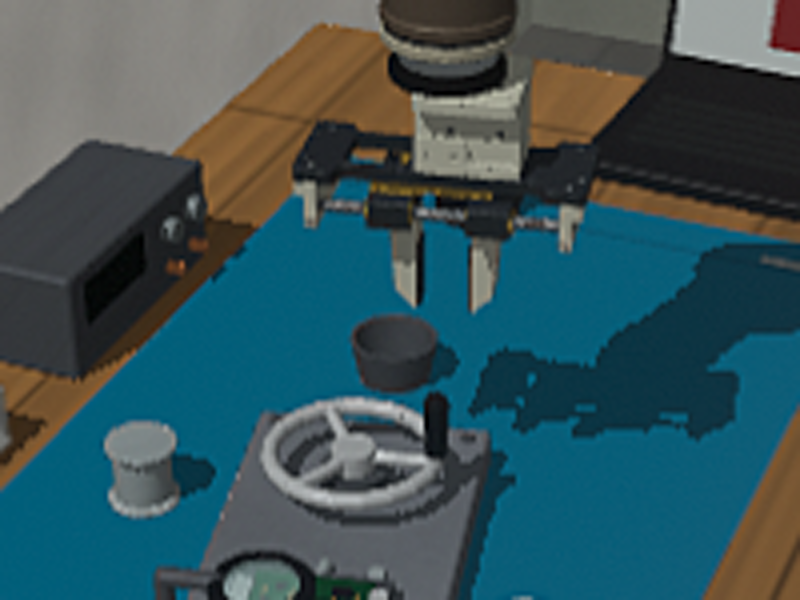

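Run:
```python
from h import *
s=arm.observe()
im=cv2.imread("pics/wrist1.png");hsv=cv2.cvtColor(im,cv2.COLOR_BGR2HSV)
m=((hsv[:,:,1]<40)&(hsv[:,:,2]>165)).astype(np.uint8)*255
roi=np.zeros_like(m);cv2.circle(roi,(399,196),90,255,-1);m&=roi
c=max(cv2.findContours(m,cv2.RETR_EXTERNAL,cv2.CHAIN_APPROX_NONE)[0],key=cv2.contourArea)
P=cast("wrist",cv2.convexHull(c).reshape(-1,2),.058,s)[:,:2]
A=np.c_[2*P,np.ones(len(P))];x=np.linalg.lstsq(A,(P**2).sum(1),rcond=None)[0]
print("rim",x[:2],np.sqrt(x[2]+x[:2]@x[:2]));C=x[:2]
b=((hsv[:,:,2]<60)).astype(np.uint8)
n,l,st,ce=cv2.connectedComponentsWithStats(b)
for k in range(1,n):
    if st[k,4]>150 and st[k,1]<260: print(st[k],ce[k])
cv2.imwrite("pics/w1z.png",cv2.resize(im[100:285,290:490],None,fx=4,fy=4,interpolation=cv2.INTER_CUBIC))
print("hub",cast("wrist",[[399.5,200]],.064,s))
for p,z in(([322.5,208],.112),([323,207.5],.09)):
    d=cast("wrist",[p],z,s)[0,:2]-C;print(np.hypot(*d),np.degrees(np.arctan2(d[1],d[0]))%360)
```

```text
rim [0.56573816 0.03064945] 0.06880379645356414
[309 192  27  32 635] [322.05984252 208.32125984]
hub [[0.56368653 0.03072998 0.064     ]]
0.06097308773093957 188.33544789993496
0.06037445822210084 191.92706526549756
```

View pics/w1z.png

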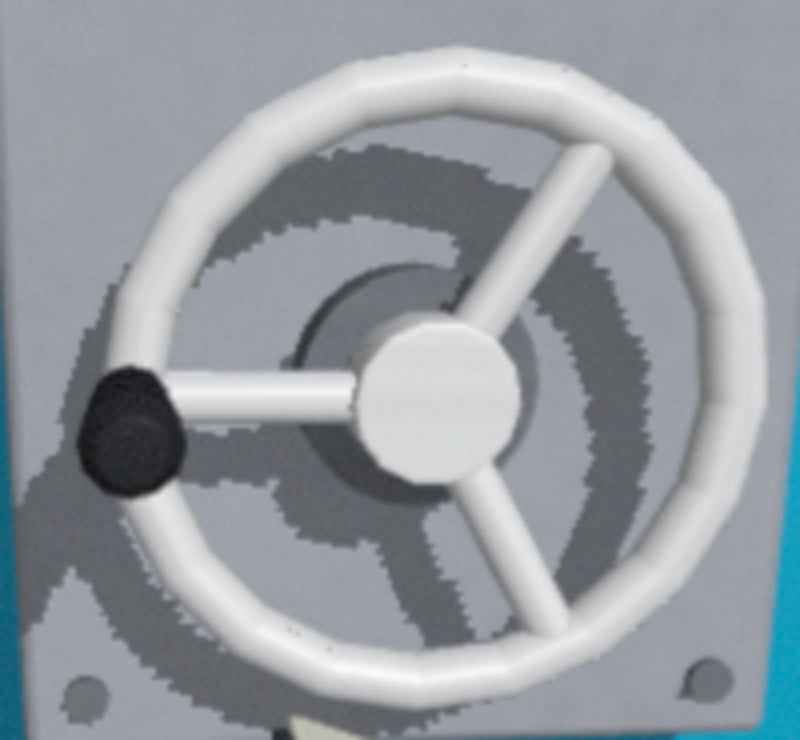

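Run:
```python
from h import *
s=arm.observe()
f=lambda x,y:[290+x/4,100+y/4]
P=cast("wrist",[f(*p) for p in((106,310),(130,250),(200,165),(340,68),(460,46),(600,87),(715,190),(766,320),(757,420),(680,580),(580,655),(420,708),(230,650),(155,565))],.058,s)[:,:2]
A=np.c_[2*P,np.ones(len(P))];x=np.linalg.lstsq(A,(P**2).sum(1),rcond=None)[0]
C=x[:2];print(C,np.sqrt(x[2]+C@C), np.hypot(*(P-C).T).round(4))
for p,z in((f(132,445),.112),(f(137,393),.066),(f(165,393),.058),(f(600,152),.058),(f(556,625),.058)):
    q=cast("wrist",[p],z,s)[0,:2]
    d=q-C;print(q,np.hypot(*d),np.degrees(np.arctan2(d[1],d[0]))%360)
```

```text
[0.5637943  0.03011613] 0.06412591074347684 [0.0653 0.0649 0.063  0.0638 0.0643 0.0635 0.064  0.0651 0.0642 0.0644
 0.063  0.0647 0.0643 0.0632]
[0.50613226 0.01985364] 0.05856816039488397 190.09163723632201
[0.50727084 0.02089221] 0.05727112153648823 189.26825233025727
[0.51294835 0.02073947] 0.05170331180940605 190.448701849994
[0.58252959 0.08076781] 0.05400558923226796 69.70132675451872
[ 0.60098775 -0.00977064] 0.05453721097329562 312.99879611161344
```

```bash
sed -i 's/^C=.*/C=np.array([563.,30.5]);PHI0=190.8/' plan.py
cat >> plan.py <<'E'
def arc(start,ws,face,z,thf,gaps=None,off=18.5):
    T=[]
    for i,w in enumerate(ws):
        th=thf(w);T.append((*tool(w,th,face,gap=0 if gaps is None else gaps[i],off=off),z,th))
    r=rows(start,T);print(r);print("end",after(start,r[-1]));return r
E
python3 - <<'E'
from plan import *
s=(510.7,-12.5,256,-.202)
thf=lambda w:np.radians(-11+0.85*w)
ws=[0,0,2,5]+list(range(9,85,5));gaps=[9,4,0]+[0]*30
arc(s,ws[:20],1,256,thf,gaps);print(ws[:20])
E
```

```text
[[4.9, 1.6, 0.0, 0.01], [9.9, 1.6, 0.0, 0.01], [16.0, 1.2, 0.0, 0.04], [19.0, 0.6, 0.0, 0.084], [23.2, 0.1, 0.0, 0.144], [28.4, -0.2, 0.0, 0.218], [33.5, -0.0, 0.0, 0.292], [38.7, 0.6, 0.0, 0.366], [43.7, 1.6, 0.0, 0.44], [48.6, 3.1, 0.0, 0.514], [53.4, 5.0, 0.0, 0.589], [57.9, 7.3, 0.0, 0.663], [62.2, 10.0, 0.0, 0.737], [66.3, 13.0, 0.0, 0.811], [70.0, 16.3, 0.0, 0.885], [73.5, 20.0, 0.0, 0.959], [76.6, 23.9, 0.0, 1.034], [79.3, 28.1, 0.0, 1.108], [81.7, 32.4, 0.0, 1.182], [83.7, 37.0, 0.0, 1.256]]
end (np.float64(530.1550365684785), np.float64(76.92142669471988), 256.0, 1.054)
[0, 0, 2, 5, 9, 14, 19, 24, 29, 34, 39, 44, 49, 54, 59, 64, 69, 74, 79, 84]
```

Request:
move_arm --pt "0 0 22 0" --pt "0 0 45 0" --pt "0 0 67 0" --pt "0 0 89 0" --pt "0 0 89 0"

```text
clock: 1.62
position: [0.5108, -0.0124, 0.2552]
ee_rot: [-1.985, -2.433, 0.002]
force: [0.5, -0.4, -0.1]
width: 0.006
```

Run:
```python
from h import *
s=arm.observe();print(s["clock"],s["position"],s["joints"].round(2),s["width"],s["force"])
im=arm.get_image("wrist");cv2.imwrite("pics/wrist2.png",im[:,:,::-1])
im=arm.get_image("side");cv2.imwrite("pics/side2.png",cv2.resize(im[140:290,230:430,::-1],None,fx=4,fy=4,interpolation=cv2.INTER_CUBIC))
```

```text
1.625 [ 0.51083643 -0.01242407  0.25524957] [-0.05  0.44 -0.03  2.01  0.02  0.69  0.1 ] 0.005837568794623634 [ 0.5011595  -0.42689661 -0.12249361]
```

View pics/wrist2.png

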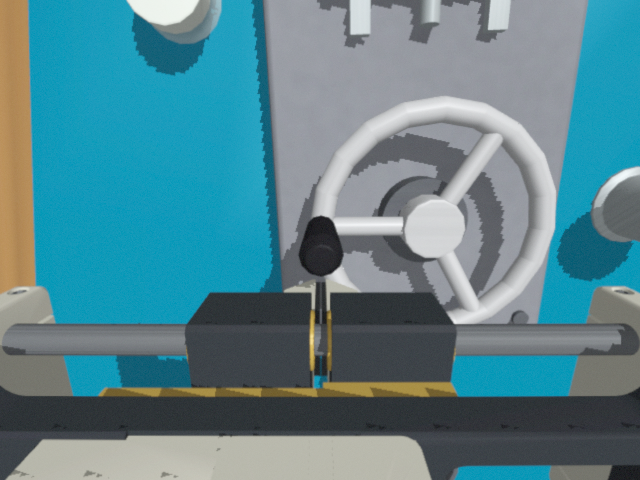

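View pics/side2.png

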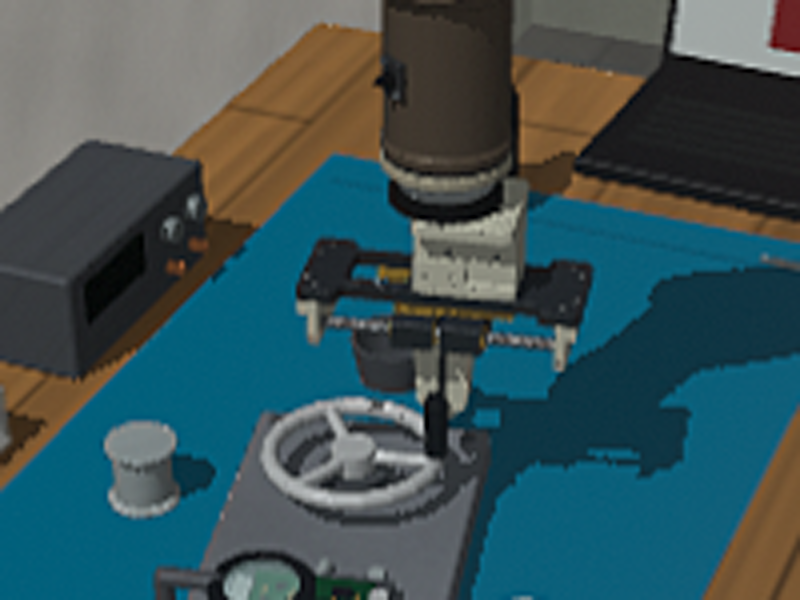

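The closed fingers sit just behind the handle, and it lines up with the finger seam at column 320. I'll start the first arc.

Request:
move_arm --pt "4.9 1.6 0 0.01" --pt "9.9 1.6 0 0.01" --pt "16.0 1.2 0 0.04" --pt "19.0 0.6 0 0.084" --pt "23.2 0.1 0 0.144" --pt "28.4 -0.2 0 0.218" --pt "33.5 0 0 0.292" --pt "38.7 0.6 0 0.366" --pt "43.7 1.6 0 0.44"

```text
clock: 2.85
position: [0.5032, 0.0307, 0.2559]
ee_rot: [2.473, 1.937, -0.001]
force: [-0.9, -2.2, 2.0]
width: 0.006
```

Run:
```python
from h import *
from plan import *
s=arm.observe();print(s["clock"],s["position"],s["joints"].round(2),s["width"],s["force"])
im=arm.get_image("wrist");cv2.imwrite("pics/wrist3.png",im[:,:,::-1])
st=after((510.7,-12.5,256,-.202),[43.7,1.6,0,.44]);print(st)
thf=lambda w:np.radians(-11+0.85*w)
arc(st,list(range(34,130,5))[:20],1,256,thf)
```

```text
2.85 [0.50317499 0.03068403 0.255935  ] [-0.23  0.43  0.08  2.04 -0.05  0.68 -0.36] 0.005928858131872687 [-0.90531808 -2.20332299  2.02124472]
(np.float64(503.49997749305066), np.float64(30.632466610424956), 256, 0.238)
[[5.1, -0.7, 0.0, 0.074], [10.2, -1.0, 0.0, 0.149], [15.3, -0.9, 0.0, 0.223], [20.3, -0.3, 0.0, 0.297], [25.3, 0.7, 0.0, 0.371], [30.1, 2.1, 0.0, 0.445], [34.8, 4.0, 0.0, 0.519], [39.3, 6.2, 0.0, 0.594], [43.5, 8.8, 0.0, 0.668], [47.5, 11.7, 0.0, 0.742], [51.2, 15.0, 0.0, 0.816], [54.6, 18.6, 0.0, 0.89], [57.7, 22.4, 0.0, 0.965], [60.4, 26.5, 0.0, 1.039], [62.8, 30.8, 0.0, 1.113], [64.7, 35.2, 0.0, 1.187], [66.3, 39.8, 0.0, 1.261], [67.4, 44.5, 0.0, 1.335], [68.1, 49.2, 0.0, 1.41], [68.4, 54.0, 0.0, 1.484]]
end (np.float64(572.1037432806672), np.float64(84.3733571850874), 256.0, 1.722)
```

View pics/wrist3.png

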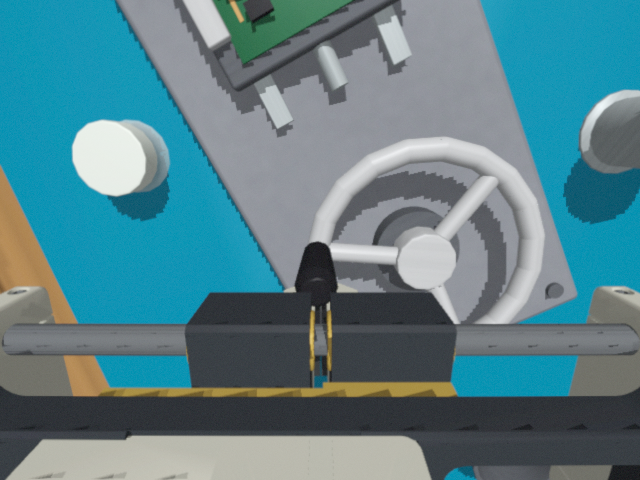

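The handle is in contact at column 318 and the wheel is turning, with about 2–3 N of force. I'll continue.

Request:
move_arm --pt "5.1 -0.7 0 0.074" --pt "10.2 -1.0 0 0.149" --pt "15.3 -0.9 0 0.223" --pt "20.3 -0.3 0 0.297" --pt "25.3 0.7 0 0.371" --pt "30.1 2.1 0 0.445" --pt "34.8 4.0 0 0.519" --pt "39.3 6.2 0 0.594" --pt "43.5 8.8 0 0.668" --pt "47.5 11.7 0 0.742" --pt "51.2 15.0 0 0.816" --pt "54.6 18.6 0 0.89" --pt "57.7 22.4 0 0.965" --pt "60.4 26.5 0 1.039" --pt "62.8 30.8 0 1.113" --pt "64.7 35.2 0 1.187" --pt "66.3 39.8 0 1.261" --pt "67.4 44.5 0 1.335" --pt "68.1 49.2 0 1.41" --pt "68.4 54.0 0 1.484"

```text
clock: 5.4
position: [0.5715, 0.0848, 0.2556]
ee_rot: [-3.132, 0.24, 0.003]
force: [-3.4, -0.8, 1.1]
width: 0.01
```

Run:
```python
from h import *
from plan import *
s=arm.observe();print(s["clock"],s["position"],s["joints"].round(2),s["width"],s["force"])
im=arm.get_image("wrist");cv2.imwrite("pics/wrist4.png",im[:,:,::-1])
st=(572.1,84.4,256,1.722);print(R.from_rotvec(s["ee_rot"]).as_matrix().round(3)[:2,:2],np.sin(1.722),np.cos(1.722))
thf=lambda w:np.radians(-11+0.85*w)
arc(st,list(range(134,180,5)),1,256,thf)
```

```text
5.4 [0.57149508 0.08482801 0.25559606] [-0.58  0.56  0.48  1.88 -0.35  0.79 -1.63] 0.009586781383683168 [-3.4205374  -0.75061817  1.06591675]
[[ 0.988 -0.152]
 [-0.152 -0.988]] 0.9885904870234868 -0.15062818118355217
[[4.8, 0.5, 0.0, 0.074], [9.4, 1.5, 0.0, 0.148], [14.0, 2.8, 0.0, 0.222], [18.4, 4.5, 0.0, 0.296], [22.6, 6.6, 0.0, 0.371], [26.6, 9.1, 0.0, 0.445], [30.3, 11.8, 0.0, 0.519], [33.8, 14.9, 0.0, 0.593], [37.0, 18.3, 0.0, 0.667], [39.8, 21.9, 0.0, 0.742]]
end (np.float64(608.147144215615), np.float64(56.75486672308027), 256.0, 2.464)
```

View pics/wrist4.png

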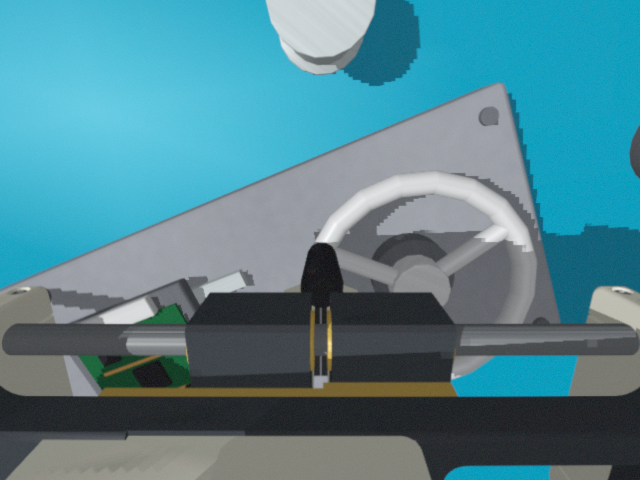

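The contact is still centred at column 322. I'll finish the first half, then back off and lift.

Request:
move_arm --pt "4.8 0.5 0 0.074" --pt "9.4 1.5 0 0.148" --pt "14.0 2.8 0 0.222" --pt "18.4 4.5 0 0.296" --pt "22.6 6.6 0 0.371" --pt "26.6 9.1 0 0.445" --pt "30.3 11.8 0 0.519" --pt "33.8 14.9 0 0.593" --pt "37.0 18.3 0 0.667" --pt "39.8 21.9 0 0.742"

```text
clock: 6.7
position: [0.6077, 0.0577, 0.2556]
ee_rot: [-2.833, 1.357, 0.003]
force: [-2.5, 1.2, 2.8]
width: 0.007
```

Run:
```python
from h import *
from plan import *
s=arm.observe();print(s["clock"],s["position"],s["joints"].round(2),s["width"],s["force"])
im=arm.get_image("side");cv2.imwrite("pics/side5.png",cv2.resize(im[140:290,230:430,::-1],None,fx=4,fy=4,interpolation=cv2.INTER_CUBIC))
```

```text
6.7 [0.60773858 0.05766119 0.25562279] [-0.63  0.65  0.68  1.81 -0.52  0.87 -2.17] 0.0071706504652373805 [-2.47331297  1.17367169  2.76754574]
```

View pics/side5.png

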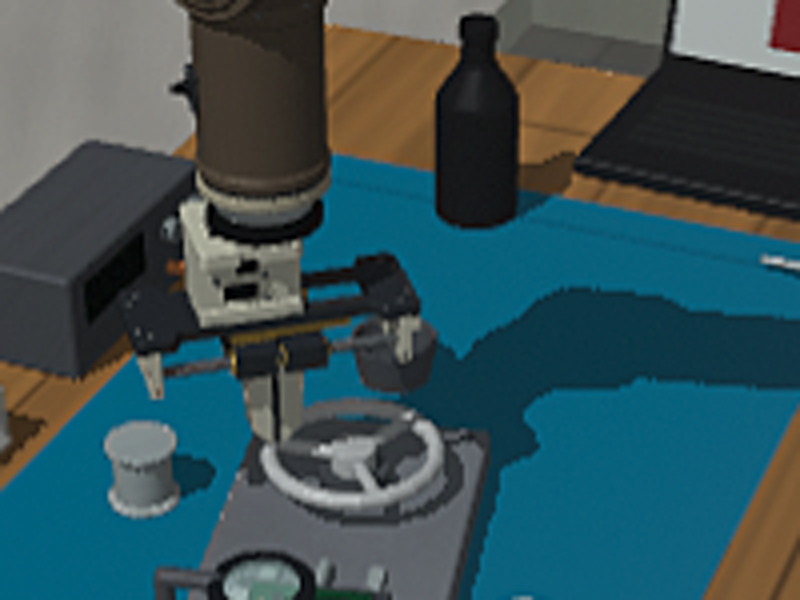

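Run:
```python
from plan import *
st=(608.1,56.8,256,2.464)
th0=np.radians(-12)
a=after(st,[-10,0,0,0])
p=tool(179,th0,-1,gap=14);print(p)
T=[(*(np.array(a[:2])),256,2.464),(*a[:2],290,2.464),(*a[:2],320,2.464)]
for i in range(1,17):
    f=i/16;T.append((*(np.array(a[:2])*(1-f)+p*f),320,2.464+(th0-2.464)*f))
r=rows(st,T);print(r);e=after(st,r[-1]);print(e)
e2=(e[0],e[1],256,e[3])
thf=lambda w:np.radians(-12+.85*(w-179))
ws=[179,179,179,181,184]+list(range(189,260,5));arc(e2,ws[:20],-1,256,thf,[9,4,1]+[0]*20);print(ws[:20])
```

```text
[613.0171786   74.15056803]
[[-10.0, -0.0, 0.0, 0.0], [-10.0, -0.0, -34.0, 0.0], [-10.0, -0.0, -64.0, 0.0], [-10.0, -0.9, -64.0, -0.167], [-10.1, -1.8, -64.0, -0.334], [-10.1, -2.8, -64.0, -0.501], [-10.1, -3.7, -64.0, -0.668], [-10.1, -4.6, -64.0, -0.835], [-10.2, -5.5, -64.0, -1.003], [-10.2, -6.4, -64.0, -1.17], [-10.2, -7.4, -64.0, -1.337], [-10.2, -8.3, -64.0, -1.504], [-10.3, -9.2, -64.0, -1.671], [-10.3, -10.1, -64.0, -1.838], [-10.3, -11.0, -64.0, -2.005], [-10.4, -12.0, -64.0, -2.172], [-10.4, -12.9, -64.0, -2.339], [-10.4, -13.8, -64.0, -2.506], [-10.4, -14.7, -64.0, -2.673]]
(np.float64(613.0325766498197), np.float64(74.11818950103198), 320.0, -0.20900000000000007)
[[-5.0, -0.0, 0.0, -0.0], [-10.0, -0.0, 0.0, -0.0], [-13.0, -0.0, 0.0, -0.0], [-16.0, 0.5, 0.0, 0.029], [-19.1, 1.1, 0.0, 0.074], [-24.2, 1.8, 0.0, 0.148], [-29.4, 2.1, 0.0, 0.222], [-34.6, 1.8, 0.0, 0.296], [-39.7, 1.2, 0.0, 0.37], [-44.7, 0.1, 0.0, 0.445], [-49.6, -1.4, 0.0, 0.519], [-54.4, -3.3, 0.0, 0.593], [-58.9, -5.7, 0.0, 0.667], [-63.2, -8.4, 0.0, 0.741], [-67.2, -11.4, 0.0, 0.816], [-71.0, -14.8, 0.0, 0.89], [-74.4, -18.4, 0.0, 0.964], [-77.5, -22.4, 0.0, 1.038], [-80.2, -26.6, 0.0, 1.112], [-82.5, -30.9, 0.0, 1.186]]
end (np.float64(599.9222406869044), np.float64(-12.997705093120537), 256.0, 0.9769999999999999)
[179, 179, 179, 181, 184, 189, 194, 199, 204, 209, 214, 219, 224, 229, 234, 239, 244, 249, 254, 259]
```

Request:
move_arm --pt "-10 0 0 0" --pt "-10 0 -34 0" --pt "-10 0 -64 0" --pt "-10 -0.9 -64 -0.167" --pt "-10.1 -1.8 -64 -0.334" --pt "-10.1 -2.8 -64 -0.501" --pt "-10.1 -3.7 -64 -0.668" --pt "-10.1 -4.6 -64 -0.835" --pt "-10.2 -5.5 -64 -1.003" --pt "-10.2 -6.4 -64 -1.17" --pt "-10.2 -7.4 -64 -1.337" --pt "-10.2 -8.3 -64 -1.504" --pt "-10.3 -9.2 -64 -1.671" --pt "-10.3 -10.1 -64 -1.838" --pt "-10.3 -11 -64 -2.005" --pt "-10.4 -12 -64 -2.172" --pt "-10.4 -12.9 -64 -2.339" --pt "-10.4 -13.8 -64 -2.506" --pt "-10.4 -14.7 -64 -2.673" --pt "-10.4 -14.7 -64 -2.673"

```text
clock: 9.25
position: [0.6128, 0.0745, 0.3198]
ee_rot: [1.976, 2.442, 0.001]
force: [0.3, -0.3, -0.6]
width: 0.002
```

Run:
```python
from h import *
from plan import *
s=arm.observe();print(s["clock"],s["position"],s["joints"].round(2),s["width"],s["force"])
M=R.from_rotvec(s["ee_rot"]).as_matrix();print("theta",np.arctan2(M[0,0],M[1,0]))
im=arm.get_image("scene");cv2.imwrite("pics/scene6.png",cv2.resize(im[165:325,250:450,::-1],None,fx=4,fy=4)[:600])
im=arm.get_image("side");cv2.imwrite("pics/side6.png",cv2.resize(im[140:290,230:430,::-1],None,fx=4,fy=4,interpolation=cv2.INTER_CUBIC))
```

```text
9.25 [0.61278267 0.07454521 0.31982151] [-0.23  0.5   0.03  1.69 -0.02  0.95  0.02] 0.002106835960644967 [ 0.25740636 -0.31931749 -0.55178262]
theta -0.21023628123562144
```

View pics/scene6.png

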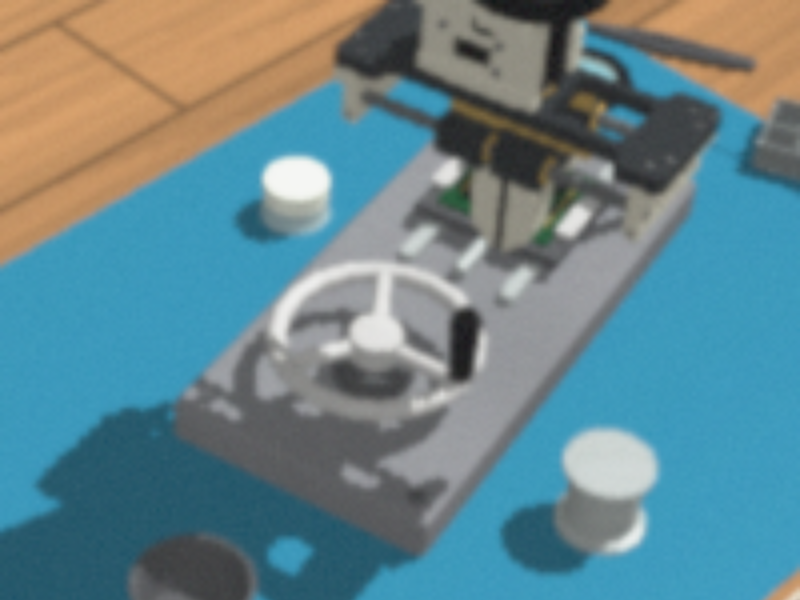

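View pics/side6.png

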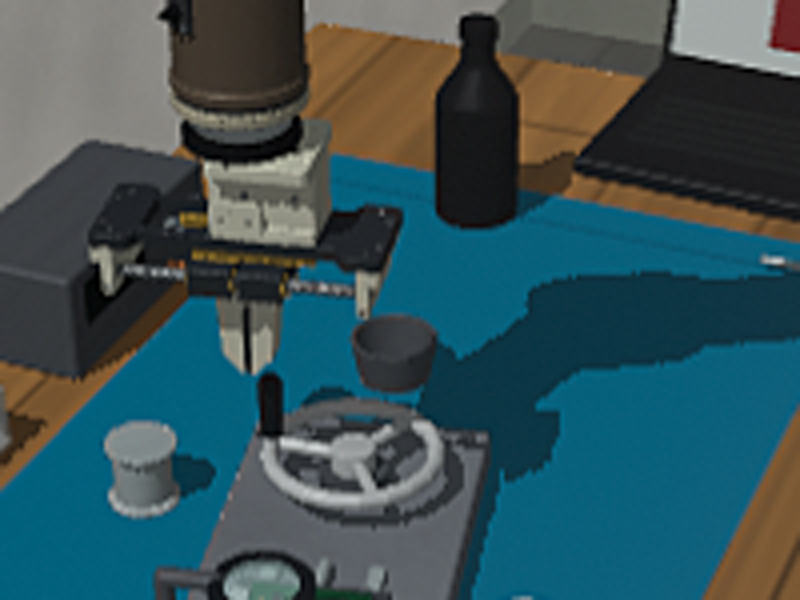

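Run:
```python
from h import *
from plan import *
c=C/1000
for w in(170,175,180,185):
    a=np.radians(PHI0-w);H=[c[0]+.058*np.cos(a),c[1]+.058*np.sin(a)]
    q=proj("scene",[[*H,.112],[*H,.066]]);r=proj("side",[[*H,.112],[*H,.066]])
    print(w,((q-[250,165])*4).round(0).tolist(),((r-[230,140])*4).round(0).tolist())
```

```text
170 [[476.0, 301.0], [470.0, 361.0]] [[259.0, 378.0], [261.0, 435.0]]
175 [[473.0, 307.0], [466.0, 367.0]] [[260.0, 374.0], [262.0, 430.0]]
180 [[468.0, 312.0], [462.0, 372.0]] [[261.0, 370.0], [264.0, 426.0]]
185 [[463.0, 317.0], [457.0, 377.0]] [[264.0, 366.0], [266.0, 422.0]]
```

The handle is at about 180° of progress. The other objects look undisturbed. I'll descend behind the handle and start the second arc.

Request:
move_arm --pt "0 0 22 0" --pt "0 0 44 0" --pt "0 0 64 0" --pt "0 0 64 0"

```text
clock: 9.85
position: [0.6124, 0.0742, 0.2544]
ee_rot: [-1.979, -2.438, 0.004]
force: [-0.4, 0.6, 0.7]
width: 0.004
```

Request:
move_arm --pt "-5 0 0 0" --pt "-10 0 0 0" --pt "-13 0 0 0" --pt "-16 0.5 0 0.029" --pt "-19.1 1.1 0 0.074" --pt "-24.2 1.8 0 0.148" --pt "-29.4 2.1 0 0.222" --pt "-34.6 1.8 0 0.296" --pt "-39.7 1.2 0 0.37" --pt "-44.7 0.1 0 0.445"

```text
clock: 11.1
position: [0.6229, 0.0307, 0.256]
ee_rot: [2.471, 1.94, 0.002]
force: [1.0, 2.5, 1.2]
width: 0.007
```

Run:
```python
from h import *
from plan import *
s=arm.observe();print(s["clock"],s["position"],s["joints"].round(2),s["width"],s["force"])
im=arm.get_image("scene");cv2.imwrite("pics/scene7.png",cv2.resize(im[165:315,250:450,::-1],None,fx=4,fy=4))
st=after((613.03,74.12,256,-.209),[-44.7,.1,0,.445]);print(st)
thf=lambda w:np.radians(-12+.85*(w-179))
arc(st,list(range(214,312,5)),-1,256,thf)
```

```text
11.1 [0.6228566  0.03065971 0.25600583] [-0.24  0.58  0.15  1.74 -0.11  0.82 -0.27] 0.007351072959596014 [0.97193097 2.52624821 1.24603454]
(np.float64(622.4022587779978), np.float64(30.413469991336044), 256, 0.23600000000000002)
[[-5.1, 0.8, 0.0, 0.074], [-10.2, 1.1, 0.0, 0.148], [-15.3, 0.9, 0.0, 0.222], [-20.3, 0.3, 0.0, 0.296], [-25.3, -0.7, 0.0, 0.371], [-30.1, -2.1, 0.0, 0.445], [-34.8, -4.0, 0.0, 0.519], [-39.2, -6.2, 0.0, 0.593], [-43.5, -8.8, 0.0, 0.667], [-47.5, -11.7, 0.0, 0.741], [-51.2, -15.0, 0.0, 0.816], [-54.6, -18.6, 0.0, 0.89], [-57.6, -22.4, 0.0, 0.964], [-60.3, -26.5, 0.0, 1.038], [-62.7, -30.8, 0.0, 1.112], [-64.6, -35.2, 0.0, 1.186], [-66.2, -39.8, 0.0, 1.261], [-67.3, -44.5, 0.0, 1.335], [-68.0, -49.3, 0.0, 1.409], [-68.3, -54.0, 0.0, 1.483]]
end (np.float64(553.9294934456888), np.float64(-23.36729244047175), 256.0, 1.719)
```

View pics/scene7.png

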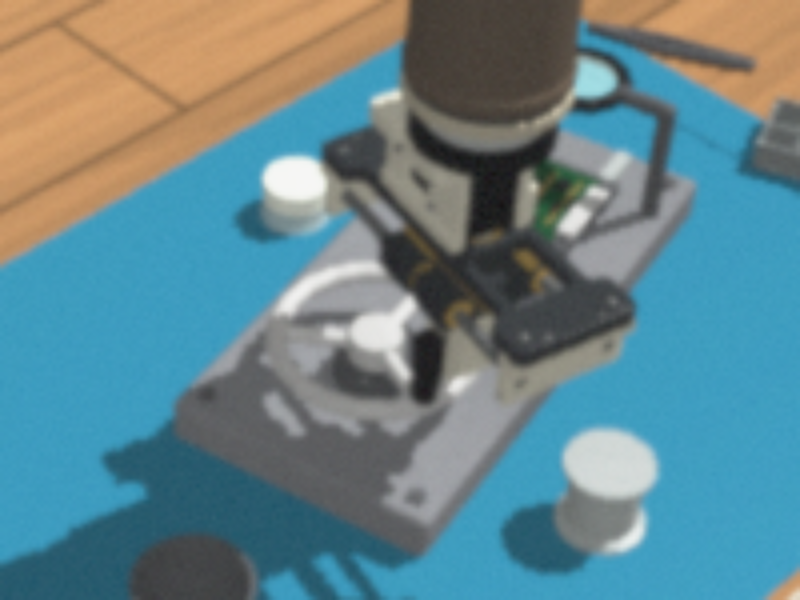

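The handle is being pushed cleanly by the fingers, at crop (427,365), with about 2.7 N of force. I'll continue.

Request:
move_arm --pt "-5.1 0.8 0 0.074" --pt "-10.2 1.1 0 0.148" --pt "-15.3 0.9 0 0.222" --pt "-20.3 0.3 0 0.296" --pt "-25.3 -0.7 0 0.371" --pt "-30.1 -2.1 0 0.445" --pt "-34.8 -4 0 0.519" --pt "-39.2 -6.2 0 0.593" --pt "-43.5 -8.8 0 0.667" --pt "-47.5 -11.7 0 0.741" --pt "-51.2 -15 0 0.816" --pt "-54.6 -18.6 0 0.89" --pt "-57.6 -22.4 0 0.964" --pt "-60.3 -26.5 0 1.038" --pt "-62.7 -30.8 0 1.112" --pt "-64.6 -35.2 0 1.186" --pt "-66.2 -39.8 0 1.261" --pt "-67.3 -44.5 0 1.335" --pt "-68 -49.3 0 1.409" --pt "-68.3 -54 0 1.483"

```text
clock: 13.65
position: [0.5545, -0.0238, 0.2561]
ee_rot: [3.132, -0.237, 0.003]
force: [2.8, -1.0, 0.4]
width: 0.004
```

Run:
```python
from h import *
from plan import *
s=arm.observe();print(s["clock"],s["position"],s["joints"].round(2),s["width"],s["force"])
im=arm.get_image("scene");cv2.imwrite("pics/scene8.png",cv2.resize(im[165:315,250:450,::-1],None,fx=4,fy=4))
st=(553.93,-23.37,256,1.719)
thf=lambda w:np.radians(-12+.85*(w-179))
arc(st,[314,319,324,329,334,339,343,346,348,349,350],-1,256,thf)
```

```text
13.65 [ 0.55451875 -0.02381794  0.25609655] [-0.45  0.54  0.56  1.94 -0.4   0.77 -1.38] 0.004096784413587153 [ 2.77589954 -1.02076421  0.40670607]
[[-4.8, -0.6, 0.0, 0.074], [-9.4, -1.5, 0.0, 0.149], [-14.0, -2.9, 0.0, 0.223], [-18.3, -4.6, 0.0, 0.297], [-22.5, -6.7, 0.0, 0.371], [-26.5, -9.1, 0.0, 0.445], [-29.5, -11.3, 0.0, 0.505], [-31.7, -13.1, 0.0, 0.549], [-33.1, -14.4, 0.0, 0.579], [-33.7, -15.0, 0.0, 0.594], [-34.4, -15.7, 0.0, 0.608]]
end (np.float64(522.2253847357175), np.float64(-2.762540890642759), 256.0, 2.327)
```

View pics/scene8.png

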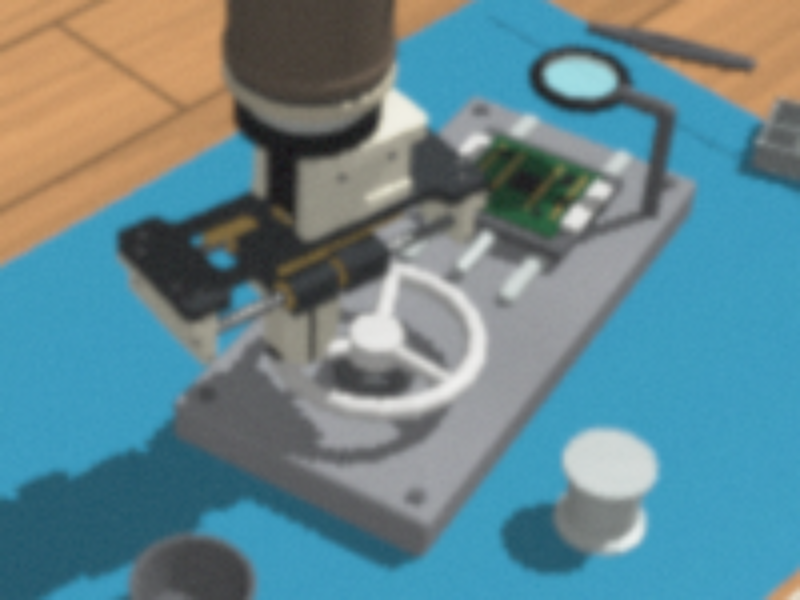

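Request:
move_arm --pt "-4.8 -0.6 0 0.074" --pt "-9.4 -1.5 0 0.149" --pt "-14 -2.9 0 0.223" --pt "-18.3 -4.6 0 0.297" --pt "-22.5 -6.7 0 0.371" --pt "-26.5 -9.1 0 0.445" --pt "-29.5 -11.3 0 0.505" --pt "-31.7 -13.1 0 0.549" --pt "-33.1 -14.4 0 0.579" --pt "-33.7 -15 0 0.594" --pt "-34.4 -15.7 0 0.608" --pt "-34.4 -15.7 0 0.608"

```text
clock: 15.2
position: [0.5224, -0.0028, 0.2558]
ee_rot: [-2.92, 1.16, -0.0]
force: [1.8, -1.2, 2.0]
width: 0.005
```

Run:
```python
from h import *
from plan import *
s=arm.observe();print(s["clock"],s["position"],s["joints"].round(2),s["force"])
st=(522.23,-2.76,256,2.327)
a=after(st,[10,0,0,0])
p=np.array([510.7,-12.5]);th0=-.202
T=[(*a[:2],256,2.327),(*a[:2],300,2.327),(*a[:2],345,2.327)]
for i in range(1,17):
    f=i/16;T.append((*(np.array(a[:2])*(1-f)+p*f),345,2.327+(th0-2.327)*f))
r=rows(st,T);print(r);e=after(st,r[-1]);print(e)
```

```text
15.2 [ 0.52235378 -0.00284178  0.25578037] [-0.63  0.54  0.75  2.03 -0.53  0.77 -1.89] [ 1.76207616 -1.20161047  2.00596899]
[[10.0, 0.0, 0.0, 0.0], [10.0, 0.0, -44.0, 0.0], [10.0, 0.0, -89.0, 0.0], [9.3, 0.9, -89.0, -0.158], [8.5, 1.9, -89.0, -0.316], [7.8, 2.8, -89.0, -0.474], [7.1, 3.7, -89.0, -0.632], [6.3, 4.7, -89.0, -0.79], [5.6, 5.6, -89.0, -0.948], [4.9, 6.6, -89.0, -1.106], [4.1, 7.5, -89.0, -1.264], [3.4, 8.4, -89.0, -1.423], [2.7, 9.4, -89.0, -1.581], [2.0, 10.3, -89.0, -1.739], [1.2, 11.2, -89.0, -1.897], [0.5, 12.2, -89.0, -2.055], [-0.2, 13.1, -89.0, -2.213], [-1.0, 14.1, -89.0, -2.371], [-1.7, 15.0, -89.0, -2.529]]
(np.float64(510.70086994692514), np.float64(-12.505212169023622), 345.0, -0.20199999999999996)
```

Request:
move_arm --pt "10 0 0 0" --pt "10 0 -44 0" --pt "10 0 -89 0" --pt "9.3 0.9 -89 -0.158" --pt "8.5 1.9 -89 -0.316" --pt "7.8 2.8 -89 -0.474" --pt "7.1 3.7 -89 -0.632" --pt "6.3 4.7 -89 -0.79" --pt "5.6 5.6 -89 -0.948" --pt "4.9 6.6 -89 -1.106" --pt "4.1 7.5 -89 -1.264" --pt "3.4 8.4 -89 -1.423" --pt "2.7 9.4 -89 -1.581" --pt "2 10.3 -89 -1.739" --pt "1.2 11.2 -89 -1.897" --pt "0.5 12.2 -89 -2.055" --pt "-0.2 13.1 -89 -2.213" --pt "-1 14.1 -89 -2.371" --pt "-1.7 15 -89 -2.529" --pt "-1.7 15 -89 -2.529"

```text
clock: 17.7
position: [0.5107, -0.013, 0.3446]
ee_rot: [-1.987, -2.432, 0.0]
force: [-0.0, -0.1, -0.6]
width: 0.006
```

Run:
```python
from h import *
s=arm.observe();print(s["clock"],s["position"],s["ee_rot"],s["force"])
im=arm.get_image("wrist")[:,:,::-1];cv2.imwrite("pics/wrist9.png",im)
cv2.imwrite("pics/w9z.png",cv2.resize(im[100:285,290:490],None,fx=4,fy=4,interpolation=cv2.INTER_CUBIC))
```

```text
17.7 [ 0.51072766 -0.01301594  0.34456889] [-1.98726503e+00 -2.43218198e+00  4.99738638e-04] [-0.04981377 -0.10771839 -0.60371406]
```

View pics/w9z.png

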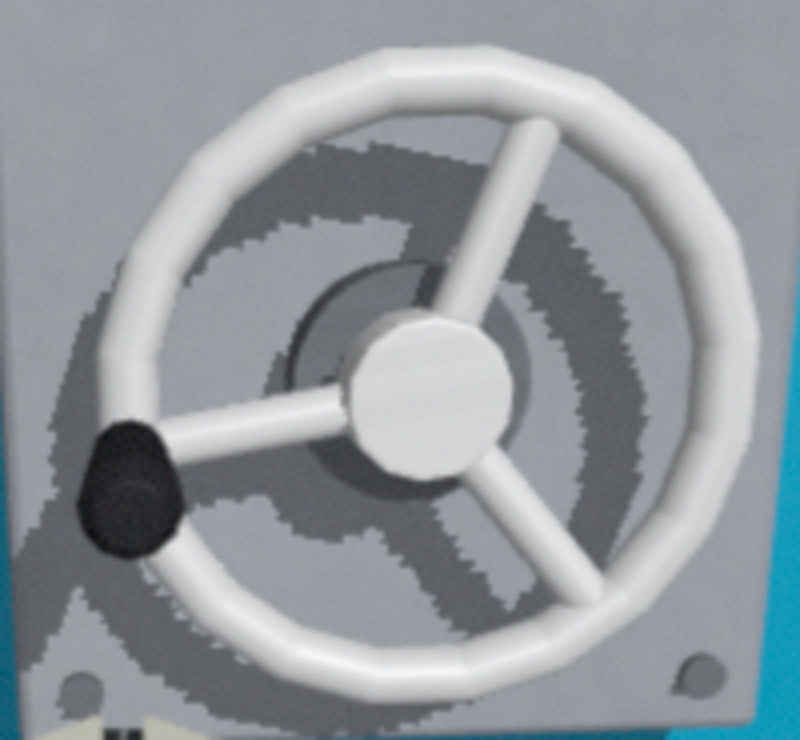

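Run:
```python
from h import *
s=arm.observe()
f=lambda x,y:[290+x/4,100+y/4]
def ang(pairs):
    for a,b in pairs:
        q=cast("wrist",[f(*a),f(*b)],.058,s)[:,:2];d=q[1]-q[0];yield round(float(np.degrees(np.arctan2(d[1],d[0]))%360),1)
# spoke centre lines (inner point, outer point)
print("now",list(ang([((345,408),(165,445)),((455,315),(543,135)),((485,465),(592,592))])))
# initial picture w1: same cmd pose
print("ini",list(ang([((352,396),(172,394)),((475,320),(600,152)),((472,490),(556,625))])))
# hub->
hn,hi=(430,398),(438,401)
C=cast("wrist",[f(*hn)],.064,s)[0,:2];q=cast("wrist",[f(128,503)],.112,s)[0,:2];d=q-C;print(C,np.hypot(*d),np.degrees(np.arctan2(d[1],d[0]))%360)
C=cast("wrist",[f(*hi)],.064,s)[0,:2];q=cast("wrist",[f(132,445)],.112,s)[0,:2];d=q-C;print(C,np.hypot(*d),np.degrees(np.arctan2(d[1],d[0]))%360)
```

```text
now [203.2, 78.2, 323.4]
ini [190.7, 67.1, 315.5]
[0.56150219 0.03019696] 0.05812613275466618 200.0690840683703
[0.56313819 0.02994174] 0.05840313338642553 190.30162425161447
```

```bash
cat > spk.py <<'E'
from h import *
from scipy.ndimage import map_coordinates,label
S1=dict(position=np.array([.51000016,-.01262979,.34369771]),ee_rot=np.array([-1.985,-2.432,.003]))
def hub(im,s,guess):
    hsv=cv2.cvtColor(im,cv2.COLOR_BGR2HSV);m=((hsv[:,:,1]<40)&(hsv[:,:,2]>165))
    # refine wheel centre from outer rim crossings (radial bright->dark) on plane z=.058
    c=np.array(guess)
    for _ in range(3):
        P=[]
        for a in np.radians(np.arange(0,360,4)):
            r=np.arange(.050,.072,.0003);q=np.c_[c[0]+r*np.cos(a),c[1]+r*np.sin(a),np.full(len(r),.058)]
            px=proj("wrist",q,s);v=map_coordinates(m.astype(float),[px[:,1],px[:,0]],order=1)
            k=np.where(v>.5)[0]
            if len(k) and .058<r[k[-1]]<.069: P.append(q[k[-1],:2])
        P=np.array(P)
        for _ in range(3):
            x=np.linalg.lstsq(np.c_[2*P,np.ones(len(P))],(P**2).sum(1),rcond=None)[0];c=x[:2];R_=np.sqrt(x[2]+c@c)
            e=abs(np.hypot(*(P-c).T)-R_);P=P[e<.0012]
    return c,R_,len(P),m
def spokes(im,s,guess=(.5632,.0302)):
    c,R_,n,m=hub(im,s,guess);out=[]
    A=np.radians(np.arange(0,360,.25))
    for r in(.024,.028,.032,.036,.040,.044):
        q=np.c_[c[0]+r*np.cos(A),c[1]+r*np.sin(A),np.full(len(A),.058)];px=proj("wrist",q,s)
        v=map_coordinates(m.astype(float),[px[:,1],px[:,0]],order=1)>.5
        i0=np.where(~v)[0][0];v=np.roll(v,-i0);l,k=label(v)
        out.append((r,[round(float((np.degrees(A[1]-A[0])*(np.mean(np.where(l==j)[0])+i0))%360),2) for j in range(1,k+1) if (l==j).sum()>12]))
    return c,R_,n,out
E
python3 - <<'E'
from spk import *
for f,s in(("pics/wrist1.png",S1),("pics/wrist9.png",arm.observe())):
    c,r,n,o=spokes(cv2.imread(f),s);print(f,c,r,n)
    for x in o:print(x)
E
```

```text
pics/wrist1.png [0.56403473 0.03208725] 0.06511872869671148 27
(0.024, [6.5, 13.88, 76.38, 192.12, 317.62, 349.88])
(0.028, [75.38, 111.12, 125.5, 192.12, 283.88, 321.38, 349.88])
(0.032, [74.75, 130.88, 145.5, 156.12, 163.88, 192.0, 287.5, 308.25, 327.38])
(0.036, [74.62, 149.0, 173.88, 190.62, 257.5, 309.0])
(0.04, [18.0, 49.62, 73.5, 158.0, 180.25, 190.75, 254.88, 309.88])
(0.044, [11.88, 20.38, 73.12, 100.38, 152.75, 159.5, 183.12, 233.75, 266.25, 308.12, 350.25, 1.5])
pics/wrist9.png [0.56278818 0.03084666] 0.06356171470064324 57
(0.024, [83.62, 201.38, 325.38])
(0.028, [83.62, 201.5, 325.88])
(0.032, [82.88, 153.62, 201.5, 322.62])
(0.036, [83.5, 147.0, 150.5, 198.88, 321.88])
(0.04, [82.62, 150.75, 199.0, 231.62, 238.75, 321.38])
(0.044, [82.62, 200.88, 224.62, 244.38, 321.25])
```

```bash
sed -i 's/>165/>182/' spk.py
python3 - <<'E'
from spk import *
for f,s in(("pics/wrist1.png",S1),("pics/wrist9.png",arm.observe())):
    for g in((.5632,.0302),):
        c,r,n,o=spokes(cv2.imread(f),s,g);print(f,c,r,n)
        for x in o:print(x)
E
```

```text
pics/wrist1.png [0.56234323 0.03096716] 0.06298949494471388 82
(0.024, [72.88, 190.25, 311.38])
(0.028, [73.0, 190.38, 311.5])
(0.032, [72.38, 190.62, 311.38])
(0.036, [72.38, 190.75, 311.62])
(0.04, [71.75, 190.75, 311.5])
(0.044, [71.88, 190.88, 311.5])
pics/wrist9.png [0.56270769 0.03090683] 0.06283767076348677 84
(0.024, [83.62, 200.62, 322.62])
(0.028, [83.62, 200.88, 322.38])
(0.032, [83.0, 201.12, 322.25])
(0.036, [82.38, 201.25, 321.88])
(0.04, [82.38, 201.38, 322.12])
(0.044, [82.5, 201.62, 321.88])
```

The wheel has 10.6° left, and all three spokes agree (10.5–10.7°). From this orientation the +x face fits again, so I'll back off a little, descend and push the remainder with no twist.

Run:
```python
from plan import *
st=(510.7,-12.5,345,-.202);th=-.202
p=tool(-10.6,th,1,gap=12)
r=rows(st,[(*p,345,th),(*p,256,th)]);print(r);e=after(st,r[-1]);print(e)
arc(e,[-10.6,-10.6,-10.6,-9,-7,-5,-4,-3,-2],1,256,lambda w:th,[8,4,1]+[0]*9)
```

```text
[[-8.8, 2.7, 0.0, 0.0], [-8.8, 2.7, 89.0, 0.0]]
(np.float64(515.1106374288306), np.float64(-20.579373581621226), 256.0, -0.202)
[[4.0, 0.0, 0.0, 0.0], [8.0, 0.0, 0.0, 0.0], [11.0, 0.0, 0.0, 0.0], [13.6, -0.2, 0.0, 0.0], [15.6, -0.5, 0.0, 0.0], [17.7, -0.7, 0.0, 0.0], [18.7, -0.7, 0.0, 0.0], [19.7, -0.8, 0.0, 0.0], [20.7, -0.8, 0.0, 0.0]]
end (np.float64(510.173881953558), np.float64(-0.46076415210633537), 256.0, -0.202)
```

Request:
move_arm --pt "-8.8 2.7 0 0" --pt "-8.8 2.7 22 0" --pt "-8.8 2.7 45 0" --pt "-8.8 2.7 67 0" --pt "-8.8 2.7 89 0" --pt "-8.8 2.7 89 0"

```text
clock: 18.5
position: [0.5148, -0.0212, 0.2545]
ee_rot: [-1.987, -2.431, 0.004]
force: [-1.2, -0.1, 0.0]
width: 0.005
```

Request:
move_arm --pt "4 0 0 0" --pt "8 0 0 0" --pt "11 0 0 0" --pt "13.6 -0.2 0 0" --pt "15.6 -0.5 0 0" --pt "17.7 -0.7 0 0" --pt "18.7 -0.7 0 0" --pt "19.7 -0.8 0 0" --pt "20.7 -0.8 0 0" --pt "20.7 -0.8 0 0"

```text
clock: 19.75
position: [0.5102, -0.0004, 0.2557]
ee_rot: [-1.986, -2.434, -0.0]
force: [-0.6, -1.4, 1.6]
width: 0.006
```

Run:
```python
from spk import *
s=arm.observe();print(s["clock"],s["position"],s["force"])
im=arm.get_image("wrist")[:,:,::-1].copy();cv2.imwrite("pics/wrist10.png",im)
try:
    c,r,n,o=spokes(im,s);print(c,r,n)
    for x in o:print(x)
except Exception as e:print(e)
```

```text
19.75 [ 5.10215271e-01 -4.38215544e-04  2.55691446e-01] [-0.58566817 -1.44924441  1.63391276]
[0.56267921 0.0303884 ] 0.06340451653330866 55
(0.024, [74.75, 190.38, 313.38])
(0.028, [73.88, 191.12, 313.38])
(0.032, [74.0, 191.25, 313.25])
(0.036, [73.62, 191.62, 313.12])
(0.04, [73.12, 191.62, 313.12])
(0.044, [73.5, 192.0, 313.12])
```

View pics/wrist10.png

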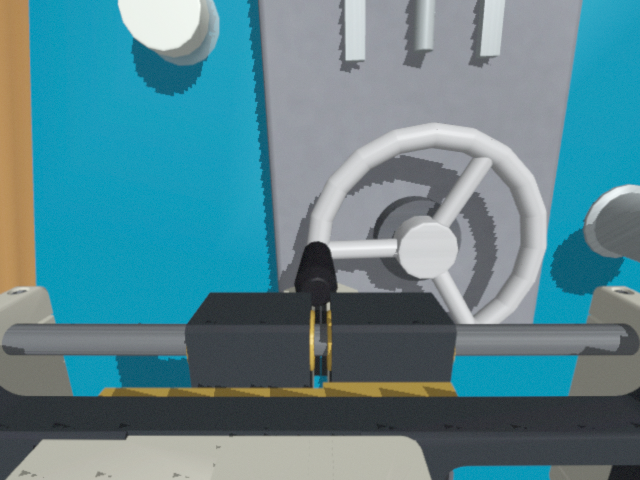

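Run:
```python
from spk import *
S2=dict(position=np.array([.51083643,-.01242407,.25524957]),ee_rot=np.array([-1.985,-2.433,.002]))
c,r,n,o=spokes(cv2.imread("pics/wrist2.png"),S2);print(c,r,n)
for x in o:print(x)
```

```text
[0.56253533 0.03033739] 0.06359041049580451 61
(0.024, [73.25, 188.5, 312.0])
(0.028, [72.88, 189.0, 311.88])
(0.032, [72.25, 189.38, 312.0])
(0.036, [72.38, 189.5, 312.38])
(0.04, [72.0, 189.75, 311.88])
(0.044, [71.75, 190.0, 312.0])
```

About 1.5° is left, which is about 1.5 mm at the handle.

Request:
move_arm --pt "0.8 0 0 0" --pt "1.5 0 0 0" --pt "1.5 0 0 0"

```text
clock: 20.18
position: [0.5099, 0.001, 0.2557]
ee_rot: [-1.986, -2.434, 0.0]
force: [0.2, -1.8, 1.7]
width: 0.003
```

Request:
move_arm --pt "-6 0 0 0" --pt "-12.9 0 0 0" --pt "-12.9 0 -25 0" --pt "-12.9 0 -50 0" --pt "-12.9 0 -75 0" --pt "-12.9 0 -89 0" --pt "-12.9 0 -89 0"

```text
clock: 21.05
position: [0.5128, -0.0119, 0.3453]
ee_rot: [1.986, 2.433, 0.002]
force: [0.2, -0.9, 0.9]
width: 0.003
```

Run:
```python
from spk import *
s=arm.observe();print(s["clock"],s["position"],s["force"])
im=arm.get_image("wrist")[:,:,::-1].copy();cv2.imwrite("pics/wrist11.png",im)
c,r,n,o=spokes(im,s);print(c,r,n)
for x in o:print(x)
im=arm.get_image("scene")[:,:,::-1].copy();cv2.imwrite("pics/scene11.png",im)
```

```text
21.05 [ 0.51275568 -0.0118973   0.34529149] [ 0.24260218 -0.87789733  0.92099936]
[0.56232061 0.03108001] 0.06283966958957005 83
(0.024, [72.88, 190.25, 310.88])
(0.028, [72.5, 190.38, 311.62])
(0.032, [72.0, 190.62, 311.75])
(0.036, [72.0, 190.62, 311.62])
(0.04, [72.0, 190.75, 311.38])
(0.044, [71.88, 190.88, 311.25])
```

View pics/wrist11.png

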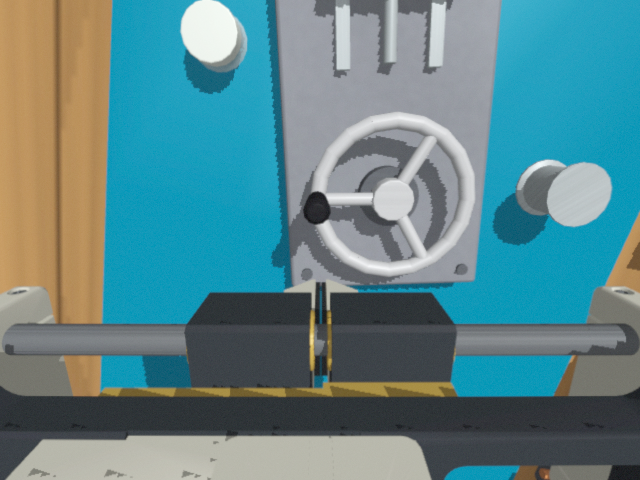

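View pics/scene11.png

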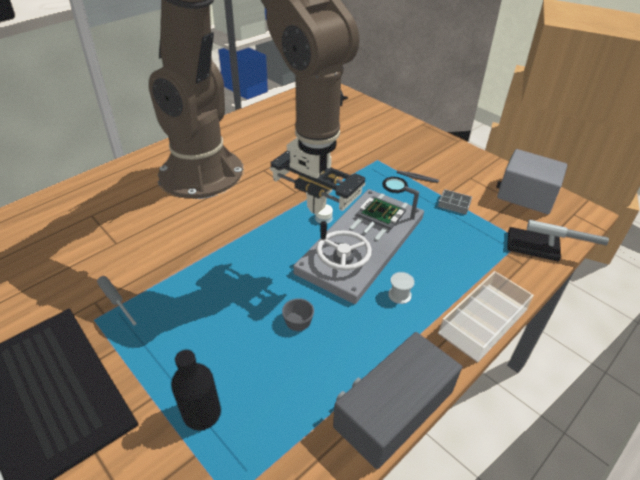

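The spoke angles now match the starting picture to within a few tenths of a degree. I'll withdraw the hand further and hand in.

Request:
move_arm --pt "-15 0 -20 0" --pt "-30 0 -45 0" --pt "-45 0 -70 0" --pt "-55 0 -80 0" --pt "-55 0 -80 0" --pt "-55 0 -80 0" --pt "-55 0 -80 0"

```text
clock: 22.02
position: [0.5233, -0.0649, 0.4237]
ee_rot: [-1.984, -2.434, 0.001]
force: [0.0, 0.7, 0.4]
width: 0.006
```

Run:
```python
from cell import arm
s=arm.observe();print(s["clock"],s["position"],s["force"],abs(s["dq"]).max());print(arm.sign_off())
```

```text
22.025 [ 0.52332239 -0.0648757   0.42374456] [0.01666833 0.71589896 0.44800488] 0.005597159329337538
the job is handed in; nothing more can be done
None
```

I pushed the hand wheel one full turn clockwise with the closed fingertips against the handle, and the handle is back where it started. It took two half-turn pushes with a lift between them, then a small correction of about 12°. I then took the hand away and handed the job in at 22 s.

- **Wheel angle:** the three spokes read about 72.2°, 190.6° and 311.4° at the end. They read 72.4°, 190.6° and 311.5° at the start, so the wheel is within about 0.3°.
- **Carriage:** it has moved along toward the lens in the final pictures, but I did not measure the 24 mm feed.
- **Forces:** the readings I took between moves while pushing were about 2–4 N.
- **Surroundings:** the tub, spool, tin, bottle, driver, tweezers and chipbox looked unmoved in the final pictures. I checked this by eye only.
- **Disagreements:** my early wheel-centre estimates differed by 2–3 mm, and two rough angle measurements were off because of poor thresholds and hand-picked points. I used the later rim and spoke measurements instead.

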